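# Sweep salvaged bicycle parts into the catch tray

## Robot

A 6-joint arm with a two-finger parallel gripper is mounted at the origin on the work surface. World frame = base frame: x ahead of the robot, y to its left, z up, the work surface at z = 0. Lengths are in m, angles in rad, forces in N, time in s.
With the tool pointing down it reaches from about 0.35 to 0.975 m from the base axis. Payload 4.9 kg.
Tool frame: the origin (TCP) lies on the mounting face of the last link; the fingertips stand 173 mm ahead of it and the grasp point (between the pads) lies 155 mm ahead of it; x points along the fingers, z is the direction in which the jaws open and shut, and the axes are right-handed (so a half turn about x gives the same grasp; the last joint's range is limited). The gripper opens to 85 mm and grips with 20 to 120 N. Pads are 22 mm wide; open, the fingers measure 114 mm over their backs; the gripper's body (76 mm by 85 mm) begins 54 mm behind the grasp point. The pads swing forward as they close: fully open they stand 13 mm farther back than shut.
Start: joints at [-1.219, 0.053, 1.613, -0, 1.476, -0.119], TCP at [0.283, -0.557, 0.405] pointing down, gripper open.
Joint ranges: [-3.01, 3.01], [-1.01, 2.22], [0.06, 2.58], [-1.02, 4.17], [0.09, 2.62], [-3.14, 3.14]. Speed limits (rad/s): [2.57, 2.57, 3.14, 3.14, 3.14, 3.14].

## Interface

Orientations are given as a rotation vector (axis times angle).
In Python, from station import get_obs, get_image, get_calibration, finish_job, look_for, masks_of, tip_of gives the robot as it stands.
- The arm moves only by the tool carry_out, never from a script. Its argument "increments" is a list of rows, each a list of 3 entries, a list of its own where there are three numbers: the turn, a rotation vector about the world's x, y, z in units of 0.1 rad (1.0 is 0.1 rad), then the shift along the world's x, y, z in units of 20 mm (1.0 is 20 mm), then the opening, from 0 (shut) to 1 (fully open). A call has 1 to 8 rows; each row shifts and turns the pose as measured when the row begins; what a row does not reach is not made up. A row lasts 1/10 s, in which the tool goes at most 50 mm and 8.59 degrees, less where a joint would pass 70% of its speed; a pose out of reach is approached as far as the arm can. A call with a number of a shift or a turn outside -1 to 1 is refused whole. A call with a gripper value outside its range is refused whole. The fingers move at their own pace and stop on an object; "squeeze" is the grip in N (left out, the last holds). Time passes only in rows, so rows that do not move let the fingers close. It gives the time, the measured TCP pose, the force and the opening at its end, in the units of the state.
- get_obs(): the state, without advancing time (a new reading comes with each control period).
- get_image(name): name is "scene" or "top" or "wrist"; returns (picture, depth): 480x640x3 uint8, blue, green, red; 480x640 float32, m along the optical axis (not along the pixel's ray), 0 where there is no reading.
- get_calibration(name): a dict with "fx", "fy", "cx", "cy" (pixels), "position" and "orientation" of the camera in the world. Camera axes: x right, y down, z forward; pixel columns grow to the right and rows downward; lengths in m; the calibration is good to about 2 mm. A picture is of the moment at which its call begins: read the wrist's pose just before it. get_calibration takes no time and is no camera call; for the wrist camera it gives the pose at the moment of the call.
- finish_job(): hands the job in, once; it reports no verdict.
Trained networks look in the newest picture that a camera, given by its name, has taken for a name from the list of things; names that differ only in an ending like _2 or _b are one class to them, and where a whole thing is asked for, a point or a joint stands for the part that bears it (a point fixed in the world has none). Each returns a list of dicts, best first, with "p" (0 to 1); they miss things now and then, are a little off and sometimes report something else, mostly with a low value. They report only what shows in the picture. A call takes as long as a camera call.
- look_for(camera, query): "centre" ([column, row] in pixels, amid what is visible of it).
- masks_of(camera, query): "region" (480x640 bool, what is visible of it) and "centre" ([column, row] in pixels, amid what is visible of it).
- tip_of(camera, query): "centre" ([column, row] in pixels: a listed point, or the origin of a listed thing).
The state is a dict: "t": time; "q": joint angles; "dq": joint speeds; "effort": joint torques, N m; "tool_pos": TCP position; "tool_rot": TCP orientation; "contact_force": force on the tool from outside, world axes, zero at the start; "wrist_torque": the same for the moment, N m; "opening": finger opening in m.
Only numpy, scipy, OpenCV 4.12 (cv2) and the standard library are available. Lean on these libraries where they do the work, as an engineer would, in place of code of your own. Each camera call takes 0.05 s, during which the arm holds its last target.

## Task

Clear the wooden service board: with the closed fingers, sweep the lockring, the spacer and the cog cluster off the board's edge into the metal catch tray fixed along it, so that all three end up lying in the tray. Only push them, do not pick anything up, and leave the oil bottle and grease pot standing where they are, and do not disturb the hub, spanner and can beside the board.

Things in the scene. Friction and masses are not known exactly. Their poses are not given: they have to be found in the camera images.
- board: Fixed wooden service board, 200 (x) x 320 (y) x 36 mm high, flat top without rims, an aluminium catch tray along its -x edge (nearest the robot). Origin: centre of the board's underside, on the bench (z = 0), tray not counted; x points away from the tray, y along the tray, z up. Top at z = 36 mm, tray-side edge at x = -100 mm. Placed anew each time, turned up to 0.3 rad.
- board_top (a point): Centre of the board's top, axes as the board's. Three parts, bottle and pot stand on the board in random order in five lanes along x, 56 mm apart (y about -112, -56, 0, 56, 112 mm), each at x between about -20 and 50 mm.
- tray_in (a point): Centre of the tray's inner floor, 5 mm above the bench, 31 mm below the board's top; axes as the board's. The open-topped tray is 85 (x) x 310 (y) mm inside. Walls 5 mm thick: the one opposite the board 45 mm high above the bench, the two end walls 36 mm; no wall or lip between board and tray.
- lockring_mid (a point): Centre (half-way up) of the lockring: plain steel ring, 36 mm outside, 24 mm inside diameter, 10 mm high. Lies flat on the service board at the start, at a random place in one of the five lanes. To be swept into the tray.
- spacer_mid (a point): Centre (half-way up) of the spacer: aluminium tube section, 32 mm outside, 25 mm inside diameter, 16 mm high. Lies flat on the service board at the start, at a random place in one of the five lanes. To be swept into the tray.
- cogs_mid (a point): Centre (half-way up) of the cog cluster: two small dark steel toothed cogs joined in one piece, 39 mm diameter, 11 mm high. Lies flat on the service board at the start, at a random place in one of the five lanes. To be swept into the tray.
- lockring: The lockring; origin at the centre of its underside, z along its axis.
- spacer: The spacer; origin at the centre of its underside, z along its axis.
- cogs: The cog cluster; origin at the centre of its underside, z along its axis.
- oil: Small white oil bottle with black cap, 28 mm diameter, 60 mm high, standing on the board among the parts; origin at the centre of the underside. Must not be shifted or tipped.
- pot: Small round grey grease pot with steel lid, 30 mm diameter, 36 mm high, standing on the board among the parts; origin at the centre of the underside. Must not be shifted or tipped.
- hub: Aluminium wheel hub standing on end on the bench, to the robot's left of the board, 54 mm diameter, 96 mm high; origin at the centre of the underside. Must not be shifted or tipped.
- spanner: Steel spanner 170 mm long lying on the bench to the robot's right of the board; must not be shifted.
- can: Grey can, 52 mm diameter, 150 mm high, standing on the bench to the robot's right; origin at the centre of the underside. Must not be shifted or tipped.

How it is judged:
By the outcome, as a careful person would: the job done as asked, in the order asked, and still so for the second after the job is handed in, with the robot touching nothing.
It also fails if it takes over 56 s, if anything falls off the work surface, if the arm or the gripper's body presses on something with over 40 N, if the wrist force passes 120 N, or if a joint passes its speed limit or range.

## Working session

There is one attempt and no reset: what is moved stays moved. The work goes in short steps, Python scripts to look and compute and a tool call to move; the robot and the scene stay as the last step left them, time stands still between calls to the robot, and variables do not carry over. Pictures are saved under pics/ and viewed, and the job is handed in when it is done.

Besides the shell and the picture viewer there is one more tool, called after "Call:" as name(argument=value, ...) on one line, values as JSON. carry_out: Moves the arm, as the interface text tells. Shifts and turns lie within -1 to 1; 1 stands for 20 mm of shift or 0.1 rad of turn. Its arguments: {"type":"object","properties":{"increments":{"type":"array","items":{"type":"array"}},"squeeze":{"type":"number"}},"required":["increments"]}

```bash
mkdir -p pics; ls; python3 - <<'E'
from station import *
import cv2
o=get_obs();print({k:o[k] for k in('t','q','tool_pos','tool_rot','opening')})
for n in('top','scene'):
    p,d=get_image(n);cv2.imwrite(f'pics/{n}0.png',p);print(get_calibration(n))
E
```

```text
pics
{'t': 0.0, 'q': array([-1.21897540e+00,  5.33732328e-02,  1.61431369e+00, -2.08109462e-05,
        1.47601317e+00, -1.19016614e-01]), 'tool_pos': array([ 0.28341502, -0.55674059,  0.40344074]), 'tool_rot': array([ 0.85704854,  1.39758963, -0.8549346 ]), 'opening': 0.08521327737201224}
{'fx': 544.7637788906605, 'fy': 544.7637788906605, 'cx': 321.16499009082986, 'cy': 246.38484561354997, 'position': array([ 0.22478955, -0.0038075 ,  1.45641958]), 'orientation': array([-2.06999055,  2.11622583, -0.2596031 ])}
{'fx': 477.72293780953305, 'fy': 477.72293780953305, 'cx': 313.97910096846294, 'cy': 239.07872459018444, 'position': array([ 1.30030674, -0.28677066,  0.66419968]), 'orientation': array([-1.9208153 , -1.31503348,  0.651192  ])}
```

View pics/top0.png

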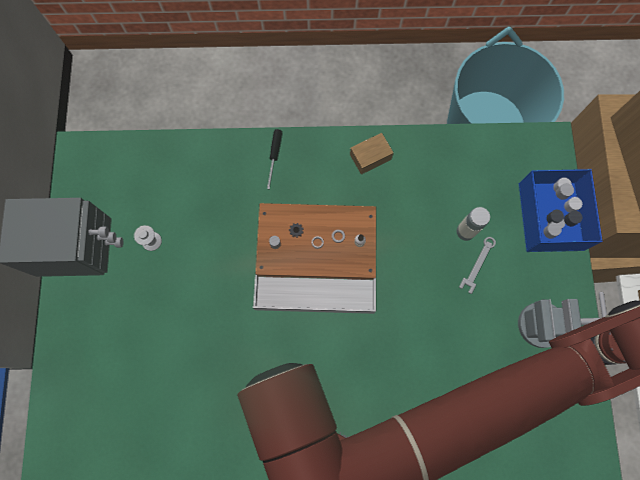

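View pics/scene0.png

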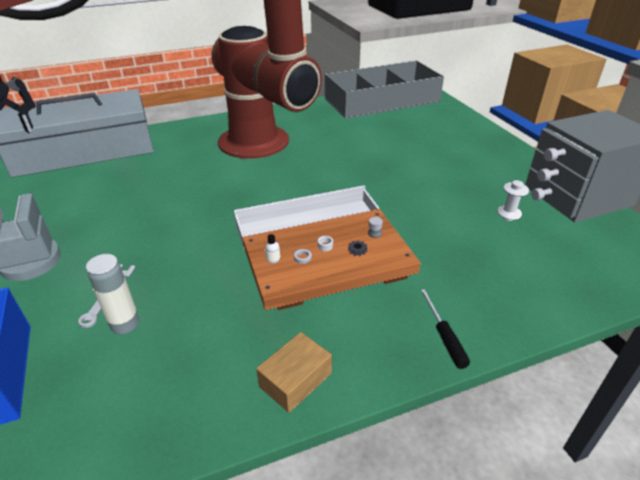

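The top view shows the lanes from image left to right: pot (275,242), cogs (296,230), a ring (317,242), a ring (338,236) and oil (360,239). The tray lies below the board, on the robot side. Next I'll localise them.

```bash
cat > h.py <<'E'
from station import *
import numpy as np, cv2
from scipy.spatial.transform import Rotation as R
def onplane(cal,uv,z):
    r=R.from_rotvec(cal['orientation']).apply([(uv[0]-cal['cx'])/cal['fx'],(uv[1]-cal['cy'])/cal['fy'],1])
    return cal['position']+r*(z-cal['position'][2])/r[2]
def pts(cal,d):
    v,u=np.mgrid[:480,:640]
    P=np.stack([(u-cal['cx'])/cal['fx']*d,(v-cal['cy'])/cal['fy']*d,d],-1)
    return R.from_rotvec(cal['orientation']).apply(P.reshape(-1,3)).reshape(480,640,3)+cal['position']
E
python3 - <<'E'
from h import *
for cam in('top','scene'):
    p,d=get_image(cam);c=get_calibration(cam);W=pts(c,d)
    for n,z in(('board_top',.036),('tray_in',.005),('lockring_mid',.041),('spacer_mid',.044),('cogs_mid',.0415),('oil',.036),('pot',.036)):
        r=tip_of(cam,n)[:2]
        for x in r: print(cam,n,np.round(x['centre'],1),round(x['p'],2),np.round(onplane(c,x['centre'],z),4))
    r=masks_of(cam,'board')
    if r:
        m=r[0]['region']&(d>0)&(abs(W[...,2]-.036)<.006)
        print('board',m.sum(),np.median(W[m],0), cv2.minAreaRect(W[m][:,:2].astype(np.float32)*1000))
    if cam=='top':
        cv2.imwrite('pics/top_z.png',cv2.resize(p[190:325,240:400],(800,675))[:600])
        for uv in((262,205),(376,207),(375,277),(256,275),(262,212),(374,212),(369,270),(259,270)):print(uv,onplane(c,uv,.036).round(4))
print(get_obs()['t'])
E
```

```text
top board_top [312.  239.3] 0.93 [0.5982 0.0121 0.036 ]
top board_top [317.5 293.8] 0.39 [4.497e-01 3.000e-04 3.600e-02]
top tray_in [317.2 294.3] 0.69 [0.4533 0.0012 0.005 ]
top lockring_mid [339.  229.5] 0.62 [ 0.6226 -0.0613  0.041 ]
top spacer_mid [316.  292.7] 0.75 [0.4514 0.0041 0.044 ]
top cogs_mid [295.2 227. ] 0.43 [0.632  0.0568 0.0415]
top cogs_mid [318.1 242.5] 0.25 [ 0.5875 -0.0042  0.0415]
top oil [359.3 241.7] 0.7 [ 0.5887 -0.1151  0.036 ]
top oil [275.9 245.2] 0.15 [0.5839 0.1094 0.036 ]
board 7733 [ 0.58748226 -0.00197453  0.03651854] ((552.41455078125, 2.123809814453125), (320.1482238769531, 292.2056884765625), 87.03105926513672)
(262, 205) [0.6983 0.1472 0.036 ]
(376, 207) [ 0.6857 -0.1646  0.036 ]
(375, 277) [ 0.4912 -0.1529  0.036 ]
(256, 275) [0.5036 0.1623 0.036 ]
(262, 212) [0.6782 0.1471 0.036 ]
(374, 212) [ 0.6715 -0.1585  0.036 ]
(369, 270) [ 0.5105 -0.1379  0.036 ]
(259, 270) [0.5169 0.1545 0.036 ]
scene board_top [329.3 248.1] 0.62 [0.5978 0.0049 0.036 ]
scene lockring_mid [300.2 257.4] 0.62 [ 0.6088 -0.0625  0.041 ]
scene spacer_mid [325.4 245.6] 0.52 [ 0.5963 -0.0032  0.044 ]
scene cogs_mid [356.  244.8] 0.49 [0.6145 0.0575 0.0415]
scene oil [271.8 260.2] 0.89 [ 0.5903 -0.1166  0.036 ]
scene pot [375.7 235. ] 0.78 [0.5939 0.1133 0.036 ]
board 9488 [ 0.61479441 -0.01248117  0.0354236 ] ((553.9122924804688, 1.9898834228515625), (320.3353271484375, 296.0433654785156), 87.31822967529297)
1.0
```

View pics/top_z.png

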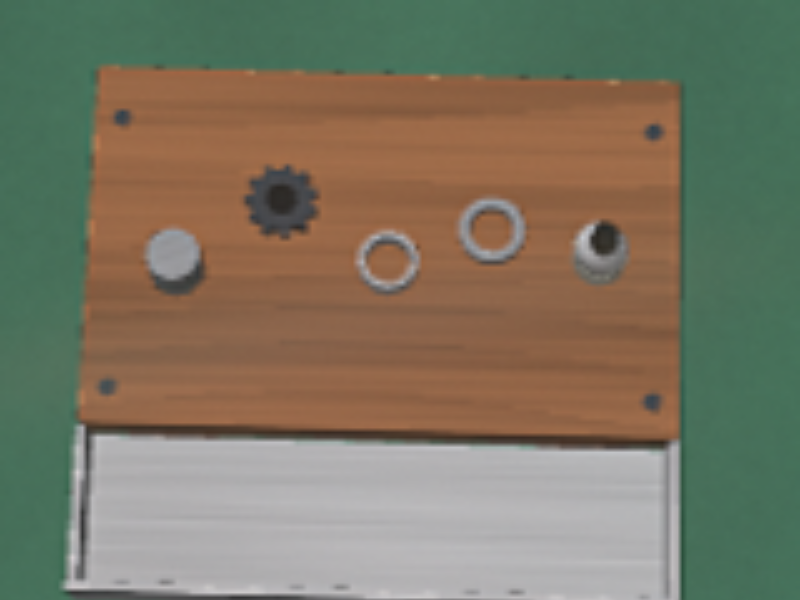

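```bash
python3 - <<'E'
from h import *
o=get_obs();Rm=R.from_rotvec(o['tool_rot']).as_matrix();print(Rm.round(3))
c=get_calibration('top')
f=lambda x,y,z:onplane(c,(240+(x+.5)/5-.5,190+(y+.5)/5-.5),z)
s=[f(*a,.036) for a in((122,117),(653,131),(107,386),(652,402))]
y1=s[0]-s[1];y2=s[2]-s[3];print([np.arctan2(-v[0],v[1]) for v in(y1,y2)],np.linalg.norm(y1),np.linalg.norm(y2))
x1=s[0]-s[2];x2=s[1]-s[3];print([np.arctan2(v[1],v[0]) for v in(x1,x2)])
C=sum(s)/4;print('C',C)
th=np.mean([np.arctan2(-v[0],v[1]) for v in(y1,y2)]+[np.arctan2(v[1],v[0]) for v in(x1,x2)]);print(th)
B=R.from_rotvec([0,0,th])
for n,a in dict(cogs=(281,201,.045),spacer=(388,261,.052),lock=(492,231,.045),pot=(173,254,.072),oilcap=(604,237,.096),edgeL=(80,425,.036),edgeR=(670,441,.036)).items():
    p=f(*a);print(n,p.round(4),(B.inv().apply(p-C)*1000).round(1))
print('ex',B.apply([1,0,0]))
E
```

```text
[[ 0.     0.891  0.454]
 [-0.     0.454 -0.891]
 [-1.    -0.     0.   ]]
[np.float64(-0.049578407158411546), np.float64(-0.05199623426114304)] 0.2896911557895905 0.2900990543008685
[np.float64(-0.05009050766104326), np.float64(-0.047385573156700375)]
C [0.59299164 0.00066809 0.036     ]
-0.04976268055932455
cogs [0.6232 0.0551 0.045 ] [27.4 55.8  9. ]
spacer [ 0.5868 -0.0018  0.052 ] [-6.1 -2.8 16. ]
lock [ 0.604  -0.0579  0.045 ] [ 13.9 -58.    9. ]
pot [0.5879 0.111  0.072 ] [-10.6 109.9  36. ]
oilcap [ 0.5858 -0.1137  0.096 ] [  -1.5 -114.6   60. ]
edgeL [0.5047 0.1634 0.036 ] [-96.3 158.1   0. ]
edgeR [ 0.4891 -0.1491  0.036 ] [ -96.3 -154.8    0. ]
ex [ 0.99876209 -0.04974215  0.        ]
```

Call:
carry_out(increments=[[[0, 0, -0.17], [0.64, 1, 0], 0], [[0, 0, -0.17], [0.64, 1, 0], 0], [[0, 0, -0.17], [0.64, 1, 0], 0], [[0, 0, -0.17], [0.64, 1, 0], 0], [[0, 0, -0.17], [0.64, 1, 0], 0], [[0, 0, -0.17], [0.64, 1, 0], 0], [[0, 0, -0.17], [0.64, 1, 0], 0], [[0, 0, -0.17], [0.64, 1, 0], 0]])

```text
t: 1.8
tool_pos: [0.3871, -0.3932, 0.4049]
tool_rot: [0.967, 1.344, -0.968]
contact_force: [-0.3, 1.0, -0.1]
opening: 0.0003
```

Call:
carry_out(increments=[[[0, 0, -0.17], [0.64, 1, 0], 0], [[0, 0, -0.17], [0.64, 1, 0], 0], [[0, 0, -0.17], [0.64, 1, 0], 0], [[0, 0, -0.17], [0.64, 1, 0], 0], [[0, 0, -0.17], [0.64, 1, 0], 0], [[0, 0, -0.17], [0.64, 1, 0], 0], [[0, 0, -0.17], [0.64, 1, 0], 0], [[0, 0, -0.17], [0.64, 1, 0], 0]])

```text
t: 2.6
tool_pos: [0.4929, -0.2258, 0.406]
tool_rot: [1.073, 1.286, -1.075]
contact_force: [-0.1, -0.1, 0.3]
opening: 0.0002
```

Call:
carry_out(increments=[[[0, 0, -0.17], [0.64, 1, 0], 0], [[0, 0, -0.17], [0.64, 1, 0], 0], [[0, 0, -0.17], [0.64, 1, 0], 0], [[0, 0, -0.17], [0.64, 1, 0], 0], [[0, 0, -0.17], [0.64, 1, 0], 0], [[0, 0, -0.17], [0.64, 1, 0], 0], [[0, 0, -0.17], [0.64, 1, 0], 0], [[0, 0, -0.17], [0.64, 1, 0], 0]])

```text
t: 3.4
tool_pos: [0.5989, -0.0583, 0.407]
tool_rot: [1.178, 1.222, -1.18]
contact_force: [-0.7, -1.0, -0.8]
opening: 0.0
```

Call:
carry_out(increments=[[[0, 0, -0.17], [0.6, 0.93, -1], 0], [[0, 0, -0.17], [0.6, 0.93, -1], 0], [[0, 0, -0.17], [0.6, 0.93, -1], 0], [[0, 0, -0.17], [0.6, 0.93, -1], 0], [[0, 0, -0.17], [0.6, 0.93, -1], 0], [[0, 0, -0.17], [0.6, 0.9, -0.5], 0], [[0, 0, 0], [0, 0, 0], 0]])

```text
t: 4.1
tool_pos: [0.6744, 0.06, 0.2946]
tool_rot: [1.254, 1.168, -1.253]
contact_force: [-0.3, -0.3, 0.2]
opening: -0.0
```

```bash
python3 - <<'E'
from h import *
o=get_obs();Rm=R.from_rotvec(o['tool_rot']).as_matrix();print(o['t'],o['tool_pos'],Rm.round(3),np.arctan2(Rm[1,2],Rm[0,2])+np.pi/2)
p,d=get_image('wrist');c=get_calibration('wrist');cv2.imwrite('pics/w1.png',p);np.save('w1.npy',d)
for n,z in(('lockring_mid',.041),('spacer_mid',.044),('cogs_mid',.0415),('oil',.036),('pot',.036),('board_top',.036)):
    for x in tip_of('wrist',n)[:2]: print(n,np.round(x['centre'],1),round(x['p'],2),np.round(onplane(c,x['centre'],z),4))
print(c)
E
```

```text
4.1 [0.674419   0.06001351 0.2946007 ] [[ 0.008  0.998 -0.063]
 [-0.007 -0.063 -0.998]
 [-1.     0.008  0.006]] -0.06347358130665182
lockring_mid [526.8 354.6] 0.88 [ 0.6032 -0.0609  0.041 ]
oil [616.5 374.9] 0.8 [ 0.5824 -0.1191  0.036 ]
oil [423.4 365. ] 0.64 [ 0.5971 -0.0015  0.036 ]
board_top [423.5 362.7] 0.89 [ 0.5987 -0.0015  0.036 ]
{'fx': 431.44759115167324, 'fy': 431.44759115167324, 'cx': 319.7506164732899, 'cy': 236.28919248046083, 'position': array([0.74523866, 0.05340231, 0.26544914]), 'orientation': array([ 2.01017126, -2.14216515, -0.28513702])}
```

View pics/w1.png

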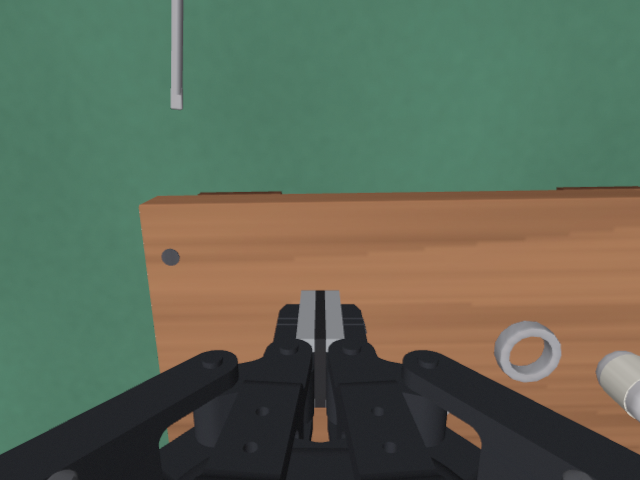

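Call:
carry_out(increments=[[[0.07, 0.08, 0.13], [0, -0.25, -1], 0], [[0, 0, 0], [0, 0, -1], 0], [[0, 0, 0], [0, 0, -1], 0], [[0, 0, 0], [0, 0, -0.6], 0], [[0, 0, 0], [0, 0, 0], 0]])

```text
t: 4.95
tool_pos: [0.6732, 0.0487, 0.2223]
tool_rot: [1.252, 1.179, -1.245]
contact_force: [0.5, 0.1, -0.3]
opening: -0.0002
```

```bash
cat > o.py <<'E'
from h import *
o=get_obs();Rm=R.from_rotvec(o['tool_rot']).as_matrix();print(o['t'],o['tool_pos'],'tip',o['tool_pos']+Rm[:,0]*.173,Rm[:,0].round(4),'yaw',np.arctan2(Rm[1,2],Rm[0,2])+np.pi/2,o['contact_force'])
B=R.from_rotvec([0,0,-.05]);print('tip board',(B.inv().apply(o['tool_pos']+Rm[:,0]*.173-[.593,.0007,0])*1000).round(1))
E
python3 o.py
python3 - <<'E'
from h import *
p,d=get_image('scene');cv2.imwrite('pics/s1.png',cv2.resize(p[150:330,210:450],(800,600)))
E
```

```text
4.95 [0.67318172 0.04869128 0.22233328] tip [0.67412787 0.04868361 0.04933587] [ 0.0055 -0.     -1.    ] yaw -0.0540483750421934 [ 0.51611777  0.12006352 -0.27479757]
tip board [78.6 52.  49.3]
```

View pics/s1.png

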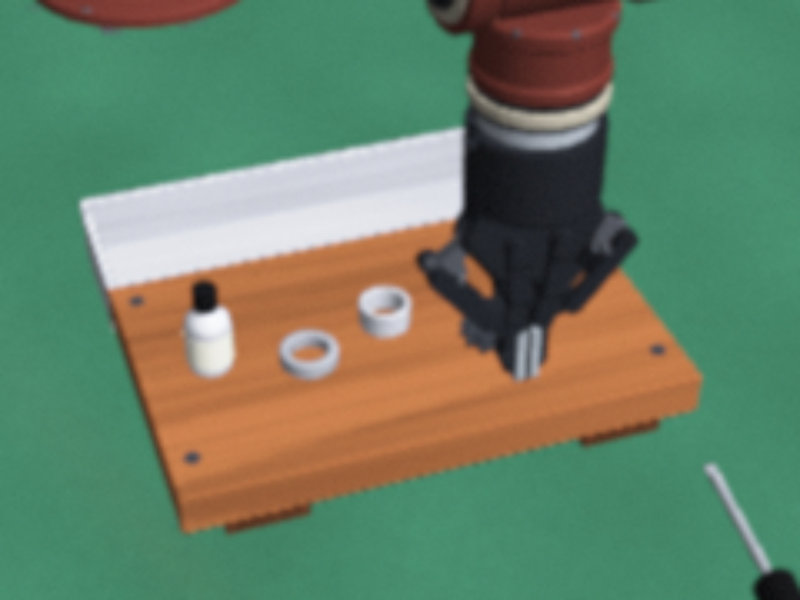

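Call:
carry_out(increments=[[[0, 0.05, 0], [0, 0.2, -0.4], 0], [[0, 0, 0], [0, 0, 0], 0]])

```text
t: 5.2
tool_pos: [0.6739, 0.0527, 0.2158]
tool_rot: [1.25, 1.181, -1.247]
contact_force: [-0.2, -0.4, -0.4]
opening: -0.0002
```

```bash
python3 o.py
```

```text
5.2 [0.67389427 0.05268787 0.2158419 ] tip [0.67439878 0.05268687 0.04284263] [ 0.0029 -0.     -1.    ] yaw -0.05427478815282738 [-0.15453023 -0.4364663  -0.40015235]
tip board [78.7 56.  42.8]
```

Call:
carry_out(increments=[[[0, 0, 0], [-0.3, 0.015, -0.15], 0], [[0, 0, 0], [-0.5, 0.025, 0], 0], [[0, 0, 0], [-0.5, 0.025, 0], 0], [[0, 0, 0], [-0.5, 0.025, 0], 0], [[0, 0, 0], [-0.5, 0.025, 0], 0], [[0, 0, 0], [-0.5, 0.025, 0], 0], [[0, 0, 0], [-0.5, 0.025, 0], 0]])

```text
t: 5.9
tool_pos: [0.6037, 0.0567, 0.2158]
tool_rot: [1.253, 1.177, -1.242]
contact_force: [-0.4, -0.0, 0.4]
opening: 0.0003
```

```bash
python3 o.py
python3 - <<'E'
from h import *
p,d=get_image('scene');cv2.imwrite('pics/s2.png',cv2.resize(p[150:330,210:450],(800,600)))
p,d=get_image('top');cv2.imwrite('pics/t2.png',cv2.resize(p[190:325,240:400],(640,540)))
E
```

```text
5.9 [0.60369068 0.05665835 0.21577923] tip [0.60519812 0.05662084 0.0427858 ] [ 8.7e-03 -2.0e-04 -1.0e+00] yaw -0.053422255192703494 [-0.35438455 -0.04727403  0.43046709]
tip board [ 9.4 56.5 42.8]
```

View pics/s2.png

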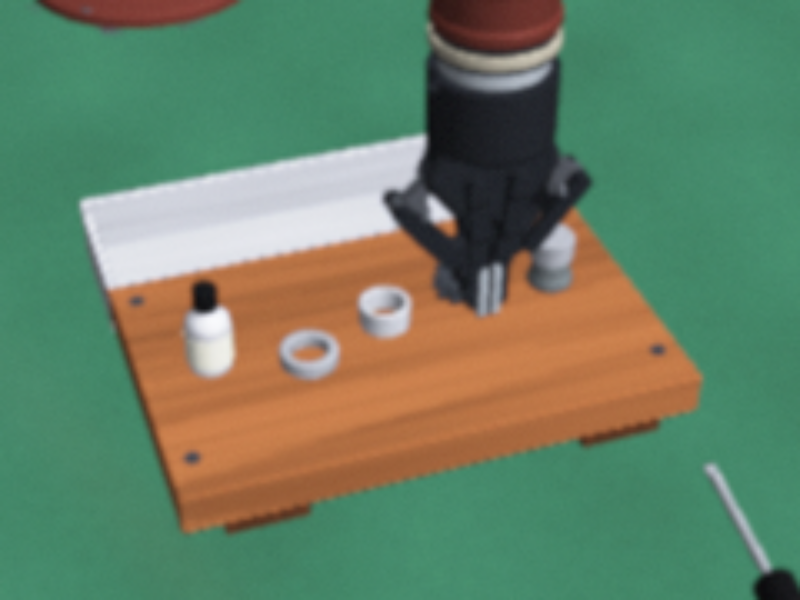

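View pics/t2.png

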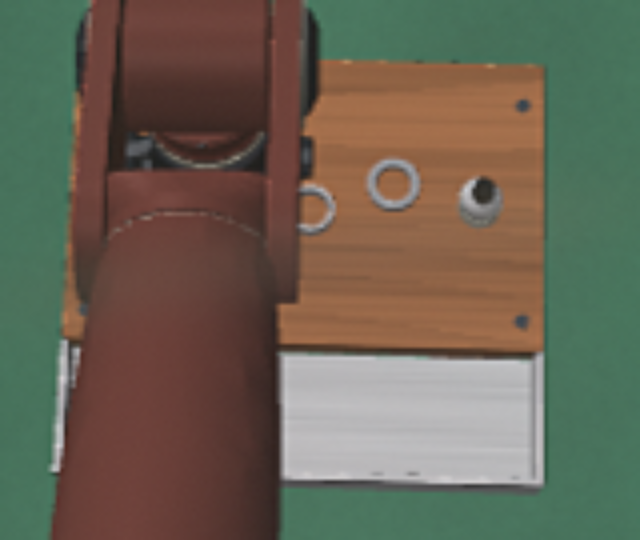

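Call:
carry_out(increments=[[[0, 0.05, 0], [-0.4, 0.01, -0.15], 0], [[0, 0, 0], [-0.5, 0.02, -0.05], 0], [[0, 0, 0], [-0.5, 0.02, 0], 0], [[0, 0, 0], [-0.5, 0.02, 0], 0], [[0, 0, 0], [-0.5, 0.02, 0], 0], [[0, 0, 0], [-0.5, 0.02, 0], 0], [[0, 0, 0], [-0.5, 0.02, 0], 0]])

```text
t: 6.7
tool_pos: [0.5312, 0.0594, 0.2121]
tool_rot: [1.251, 1.179, -1.245]
contact_force: [0.2, 0.5, 1.6]
opening: -0.0004
```

```bash
python3 o.py
python3 - <<'E'
from h import *
p,d=get_image('scene');cv2.imwrite('pics/s3.png',cv2.resize(p[150:330,210:450],(800,600)))
E
```

```text
6.7 [0.5312302  0.0593656  0.21213865] tip [0.53216244 0.05930566 0.03914118] [ 5.4e-03 -3.0e-04 -1.0e+00] yaw -0.053514235596191284 [0.19754629 0.53554384 1.56950542]
tip board [-63.7  55.5  39.1]
```

View pics/s3.png

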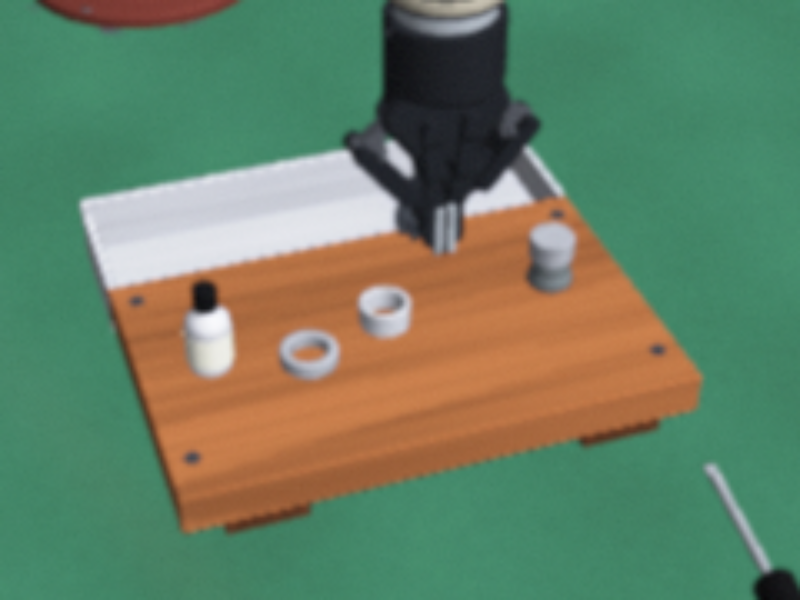

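Call:
carry_out(increments=[[[0, 0, 0], [-0.5, 0.03, 0], 0], [[0, 0, 0], [-0.5, 0.03, 0], 0], [[0, 0, 0], [-0.5, 0.03, 0], 0], [[0, 0, 0], [-0.5, 0.03, 0], 0], [[0, 0, 0], [-0.5, 0.03, 0], 0], [[0, 0, 0], [-0.5, 0.03, 0], 0], [[0, 0, 0], [0, 0, 0], 0]])

```text
t: 7.45
tool_pos: [0.4633, 0.0636, 0.2107]
tool_rot: [1.248, 1.183, -1.248]
contact_force: [-1.0, 0.9, 0.2]
opening: -0.0
```

```bash
python3 o.py
python3 - <<'E'
from h import *
p,d=get_image('scene');cv2.imwrite('pics/s4.png',cv2.resize(p[150:330,210:450],(800,600)))
p,d=get_image('wrist');cv2.imwrite('pics/w4.png',p)
E
```

```text
7.45 [0.46325949 0.06356126 0.21069695] tip [0.46336096 0.06353348 0.03769698] [ 6.e-04 -2.e-04 -1.e+00] yaw -0.05307989294185633 [-0.9891161   0.88060525  0.16999982]
tip board [-132.6   56.3   37.7]
```

View pics/s4.png

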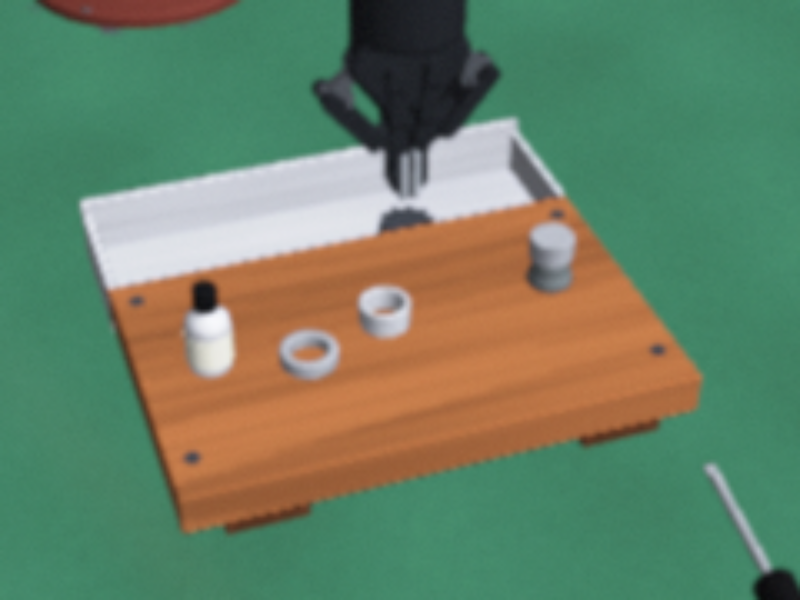

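View pics/w4.png

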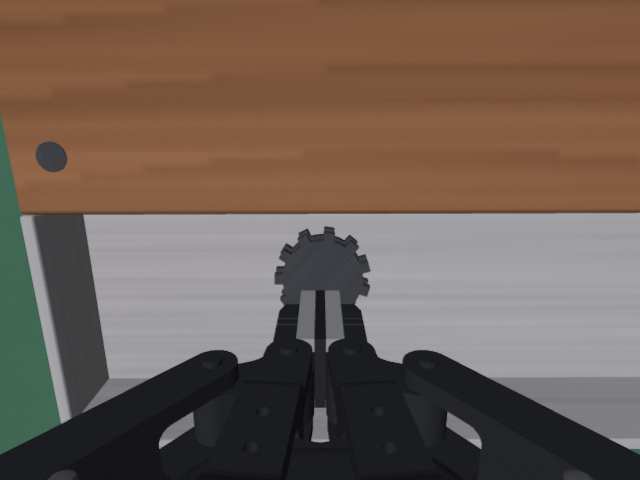

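Call:
carry_out(increments=[[[0, 0, 0], [0, 0, 1], 0], [[0, 0, 0], [0, 0, 1], 0], [[0, 0, 0], [0, 0, 1], 0], [[0, 0, 0], [0.9, -0.35, 0.8], 0], [[0, 0, 0], [1, -0.38, 0], 0], [[0, 0, 0], [1, -0.38, 0], 0], [[0, 0, 0], [1, -0.38, 0], 0], [[0, 0, 0], [1, -0.38, 0], 0]])

```text
t: 8.35
tool_pos: [0.567, 0.025, 0.2922]
tool_rot: [1.25, 1.179, -1.243]
contact_force: [-0.3, -0.7, -0.7]
opening: 0.0002
```

Call:
carry_out(increments=[[[0, 0, 0], [1, -0.38, 0], 0], [[0, 0, 0], [1, -0.38, 0], 0], [[0, 0, 0], [1, -0.38, 0], 0], [[0, 0, 0], [1, -0.35, 0], 0], [[0, 0, 0], [0, 0, 0], 0]])

```text
t: 8.85
tool_pos: [0.6546, -0.0079, 0.2925]
tool_rot: [1.253, 1.175, -1.241]
contact_force: [-0.1, -0.8, 1.1]
opening: -0.0003
```

```bash
python3 o.py
python3 - <<'E'
from h import *
p,d=get_image('top');cv2.imwrite('pics/t5.png',cv2.resize(p[190:325,240:400],(640,540)))
E
```

```text
8.85 [ 0.65464779 -0.00787186  0.29245933] tip [ 0.65644628 -0.00805972  0.11946878] [ 0.0104 -0.0011 -0.9999] yaw -0.05387151332568085 [-0.11405394 -0.79012381  1.14794968]
tip board [ 63.8  -5.6 119.5]
```

View pics/t5.png

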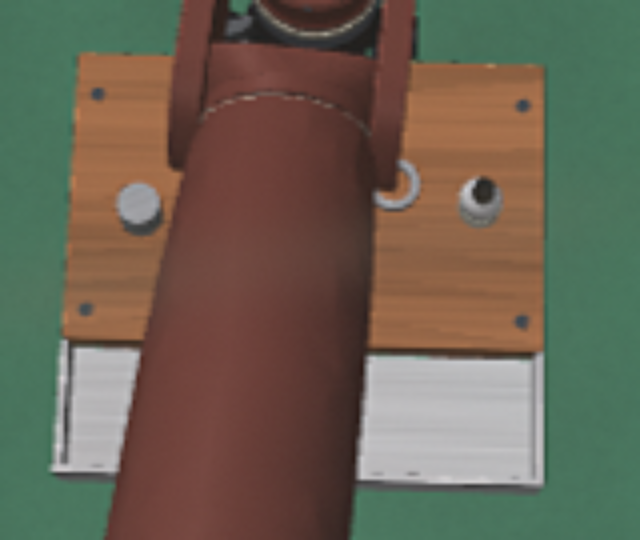

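Call:
carry_out(increments=[[[0, 0.08, 0], [0, 0.12, -1], 0], [[0, 0, 0], [0, 0, -1], 0], [[0, 0, 0], [0, 0, -1], 0], [[0, 0, 0], [0, 0, -0.7], 0], [[0, 0, 0], [0, 0, -0.15], 0], [[0, 0, 0], [0, 0, 0], 0]])

```text
t: 9.5
tool_pos: [0.6503, -0.0026, 0.2095]
tool_rot: [1.245, 1.186, -1.25]
contact_force: [-0.2, -1.7, 5.6]
opening: 0.0001
```

```bash
python3 o.py
python3 - <<'E'
from h import *
p,d=get_image('scene');cv2.imwrite('pics/s6.png',cv2.resize(p[150:330,210:450],(800,600)))
E
```

```text
9.5 [ 0.65025355 -0.00259657  0.20947314] tip [ 0.64972774 -0.00272048  0.03647399] [-3.e-03 -7.e-04 -1.e+00] yaw -0.05155893225986041 [-0.17137063 -1.74716212  5.60761921]
tip board [56.8 -0.6 36.5]
```

View pics/s6.png

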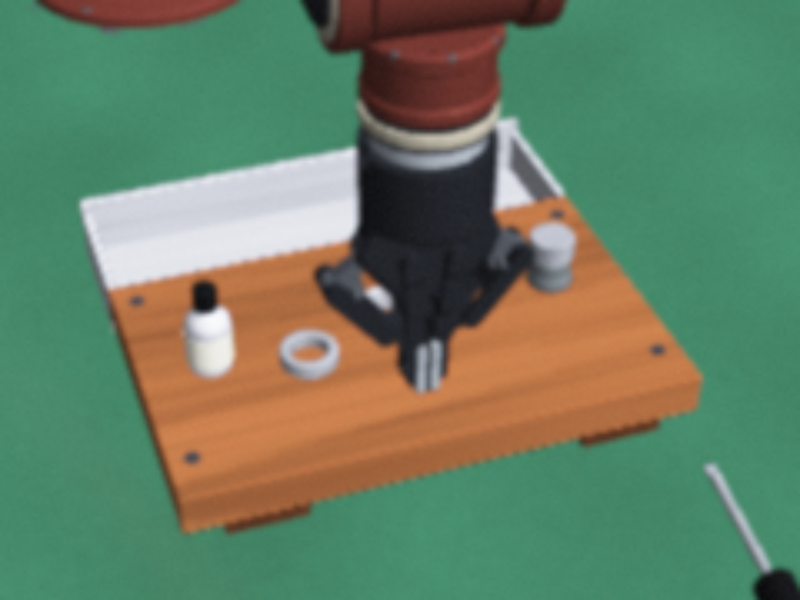

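Call:
carry_out(increments=[[[0, 0, 0], [0, -0.12, 0.25], 0], [[0, 0, 0], [-0.4, 0.02, 0], 0], [[0, 0, 0], [-0.5, 0.025, 0], 0], [[0, 0, 0], [-0.5, 0.025, 0], 0], [[0, 0, 0], [-0.5, 0.025, 0], 0], [[0, 0, 0], [-0.5, 0.025, 0], 0], [[0, 0, 0], [-0.5, 0.025, 0], 0]])

```text
t: 10.25
tool_pos: [0.5866, -0.0014, 0.2145]
tool_rot: [1.245, 1.187, -1.25]
contact_force: [-0.0, 0.5, 0.3]
opening: 0.0001
```

```bash
python3 o.py
python3 - <<'E'
from h import *
p,d=get_image('scene');cv2.imwrite('pics/s7.png',cv2.resize(p[150:330,210:450],(800,600)))
E
```

```text
10.25 [ 0.58662607 -0.0013834   0.21451751] tip [ 0.58595846 -0.00141771  0.0415188 ] [-3.9e-03 -2.0e-04 -1.0e+00] yaw -0.0511128075511631 [-0.01271034  0.486667    0.25664927]
tip board [-6.9 -2.5 41.5]
```

View pics/s7.png

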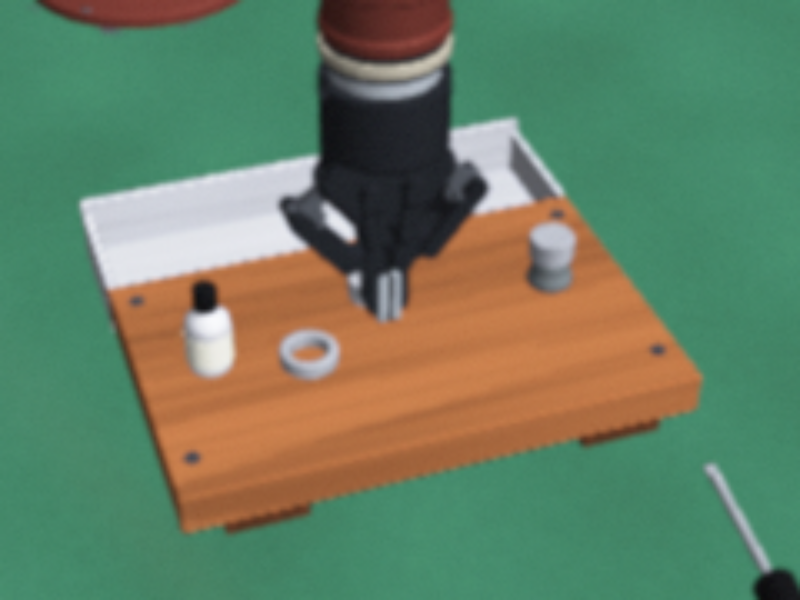

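Call:
carry_out(increments=[[[0, 0, 0], [-0.5, 0.02, 0], 0], [[0, 0, 0], [-0.5, 0.02, 0], 0], [[0, 0, 0], [-0.5, 0.02, 0], 0], [[0, 0, 0], [-0.5, 0.02, 0], 0], [[0, 0, 0], [-0.5, 0.02, 0], 0], [[0, 0, 0], [-0.5, 0.02, 0], 0]])

```text
t: 10.9
tool_pos: [0.5207, 0.0014, 0.2142]
tool_rot: [1.244, 1.188, -1.251]
contact_force: [-0.4, -0.0, -0.0]
opening: -0.0002
```

```bash
python3 o.py
python3 - <<'E'
from h import *
p,d=get_image('scene');cv2.imwrite('pics/s8.png',cv2.resize(p[150:330,210:450],(800,600)))
E
```

```text
10.9 [0.52070171 0.00137278 0.21423855] tip [0.51979199 0.00136901 0.04124094] [-0.0053 -0.     -1.    ] yaw -0.05104682665126181 [-0.39002437 -0.0498231  -0.0296499 ]
tip board [-73.1  -3.   41.2]
```

View pics/s8.png

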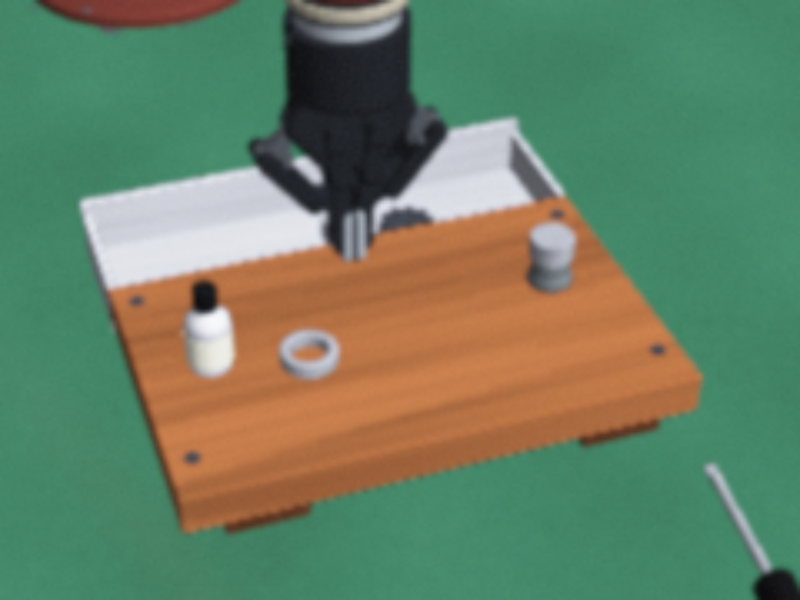

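Call:
carry_out(increments=[[[0, 0, 0], [-0.5, 0.03, 0], 0], [[0, 0, 0], [-0.5, 0.03, 0], 0], [[0, 0, 0], [-0.5, 0.03, 0], 0], [[0, 0, 0], [-0.5, 0.03, 0], 0], [[0, 0, 0], [-0.5, 0.03, 0], 0], [[0, 0, 0], [0, 0, 0], 0]])

```text
t: 11.55
tool_pos: [0.4644, 0.0049, 0.2135]
tool_rot: [1.243, 1.191, -1.252]
contact_force: [-0.3, -0.3, -0.5]
opening: 0.0002
```

```bash
python3 o.py
python3 - <<'E'
from h import *
p,d=get_image('scene');cv2.imwrite('pics/s9.png',cv2.resize(p[150:330,210:450],(800,600)))
p,d=get_image('wrist');cv2.imwrite('pics/w9.png',p)
E
```

```text
11.55 [0.46438667 0.00492642 0.2134987 ] tip [0.4630264  0.00497054 0.04050405] [-7.9e-03  3.0e-04 -1.0e+00] yaw -0.050889918652037736 [-0.25129936 -0.27112832 -0.49876874]
tip board [-130.    -2.2   40.5]
```

View pics/w9.png

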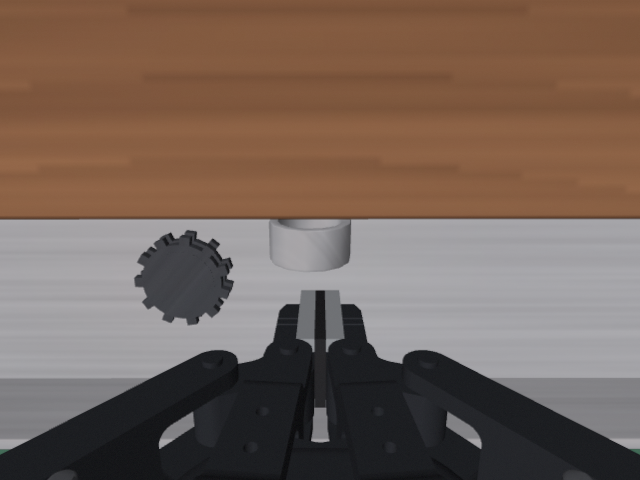

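View pics/s9.png

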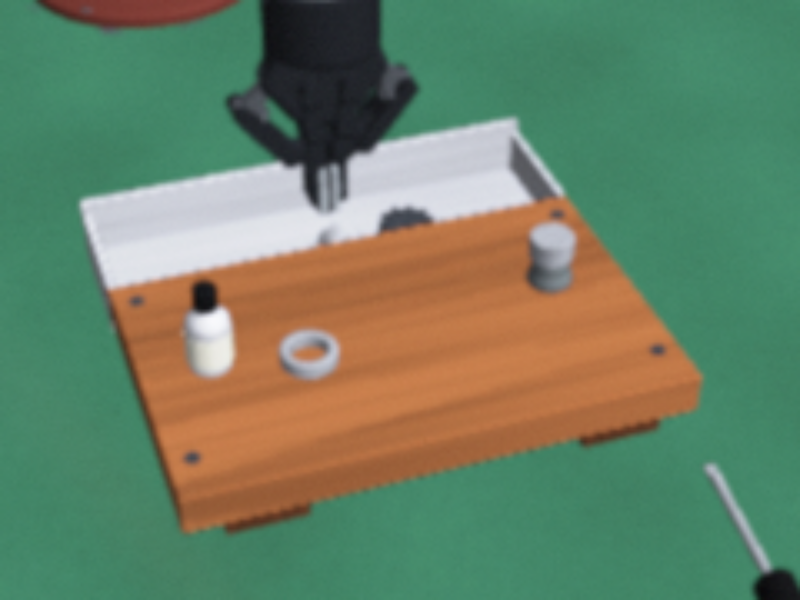

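```bash
python3 - <<'E'
from h import *
p,d=get_image('wrist');c=get_calibration('wrist');W=pts(c,d)
for v in range(215,275,5): print(v,W[v,310].round(4),W[v,285].round(4),W[v,335].round(4))
print(W[260,450],W[285,185])
E
```

```text
215 [0.5016 0.0053 0.0371] [0.5021 0.014  0.037 ] [ 0.5014 -0.0034  0.0377]
220 [0.4998 0.0054 0.037 ] [0.5    0.0142 0.0361] [ 0.4992 -0.0034  0.0361]
225 [0.4907 0.0065 0.0094] [0.4926 0.0164 0.0147] [ 0.4915 -0.0038  0.0141]
230 [0.4956 0.0057 0.0347] [0.4957 0.0147 0.0337] [ 0.495  -0.0033  0.0341]
235 [0.4943 0.0057 0.0366] [0.494  0.0148 0.0342] [ 0.4929 -0.0032  0.0334]
240 [0.4923 0.0058 0.0362] [0.4923 0.0149 0.0347] [ 0.4909 -0.0031  0.0331]
245 [0.4908 0.0059 0.0373] [0.4903 0.0151 0.0343] [ 0.4893 -0.003   0.034 ]
250 [0.4887 0.006  0.0368] [0.4882 0.0153 0.0337] [ 0.4873 -0.003   0.0338]
255 [0.4874 0.0061 0.0383] [0.4864 0.0154 0.0342] [ 0.4851 -0.0029  0.0331]
260 [0.4847 0.0063 0.0362] [0.4846 0.0155 0.0346] [ 0.4834 -0.0028  0.0338]
265 [0.483  0.0064 0.0367] [0.4827 0.0156 0.0345] [ 0.4814 -0.0027  0.0335]
270 [0.4806 0.0065 0.0353] [0.4805 0.0158 0.034 ] [ 0.4688 -0.0032  0.0057]
[ 0.47080452 -0.05361661  0.00527265] [0.46931582 0.05981403 0.01637585]
```

Call:
carry_out(increments=[[[0, 0, 0], [0, 0, 1], 0], [[0, 0, 0], [0, 0, 1], 0], [[0, 0, 0], [0, 0, 1], 0], [[0, 0, 0], [0.9, -0.33, 0.8], 0], [[0, 0, 0], [1, -0.36, 0], 0], [[0, 0, 0], [1, -0.36, 0], 0], [[0, 0, 0], [1, -0.36, 0], 0], [[0, 0, 0], [1, -0.36, 0], 0]])

```text
t: 12.5
tool_pos: [0.5687, -0.0316, 0.2946]
tool_rot: [1.244, 1.187, -1.248]
contact_force: [0.4, 0.3, 0.5]
opening: -0.0001
```

Call:
carry_out(increments=[[[0, 0, 0], [1, -0.36, 0], 0], [[0, 0, 0], [1, -0.36, 0], 0], [[0, 0, 0], [1, -0.36, 0], 0], [[0, 0, 0], [1, -0.33, 0], 0], [[0, 0, 0], [0, 0, 0], 0]])

```text
t: 13.0
tool_pos: [0.6562, -0.0625, 0.2943]
tool_rot: [1.246, 1.185, -1.247]
contact_force: [0.6, 0.0, 0.0]
opening: -0.0
```

```bash
python3 o.py; python3 - <<'E'
from h import *
p,d=get_image('wrist');cv2.imwrite('pics/w10.png',p)
E
```

```text
13.0 [ 0.65615587 -0.06253392  0.29432692] tip [ 0.65604471 -0.06267607  0.12132702] [-6.e-04 -8.e-04 -1.e+00] yaw -0.050685371586483896 [0.55662928 0.00948757 0.03209584]
tip board [ 66.1 -60.1 121.3]
```

View pics/w10.png

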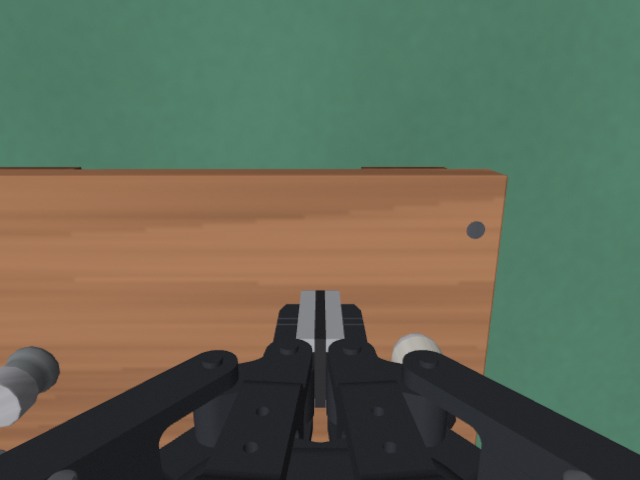

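```bash
python3 - <<'E'
from h import *
p,d=get_image('wrist');c=get_calibration('wrist');W=pts(c,d)
o=get_obs();Rt=R.from_rotvec(o['tool_rot']);L=Rt.inv().apply((W-o['tool_pos']).reshape(-1,3))*1000
m=(d.ravel()>0)&(L[:,0]<176)&(abs(L[:,2])<62)&(abs(L[:,1])<60)&(p.reshape(-1,3).max(1)<110)
for s in(1,-1):
  for a in range(0,60,5):
    k=m&(L[:,2]*s>=a)&(L[:,2]*s<a+5)
    if k.sum()>5: print(s,a,k.sum(),'h above tip min',(173-np.percentile(L[k,0],99)).round(1),'y',np.percentile(L[k,1],[1,99]).round())
E
```

```text
1 0 3255 h above tip min 8.2 y [-9. 15.]
1 5 4150 h above tip min 12.4 y [ 8. 19.]
1 10 4109 h above tip min 10.0 y [ 8. 19.]
1 15 2128 h above tip min 42.2 y [ 7. 20.]
1 20 1703 h above tip min 43.7 y [-1. 14.]
1 25 2404 h above tip min 45.6 y [-7. 15.]
1 30 3217 h above tip min 48.3 y [-7. 14.]
1 35 3965 h above tip min 53.5 y [-7. 14.]
1 40 2975 h above tip min 59.9 y [ 5. 14.]
1 45 1983 h above tip min 65.6 y [12. 14.]
1 50 1378 h above tip min 71.2 y [12. 14.]
1 55 240 h above tip min 76.2 y [12. 14.]
-1 0 3757 h above tip min 19.8 y [-8. 18.]
-1 5 4113 h above tip min 9.5 y [ 8. 19.]
-1 10 3720 h above tip min 12.1 y [ 8. 19.]
-1 15 1421 h above tip min 41.9 y [ 6. 20.]
-1 20 2075 h above tip min 45.5 y [-5. 15.]
-1 25 2588 h above tip min 46.2 y [-7. 14.]
-1 30 3869 h above tip min 50.3 y [-7. 14.]
-1 35 3506 h above tip min 55.7 y [-7. 14.]
-1 40 2547 h above tip min 62.0 y [ 7. 14.]
-1 45 1793 h above tip min 68.0 y [12. 14.]
-1 50 977 h above tip min 73.5 y [12. 14.]
-1 55 19 h above tip min 78.1 y [11. 13.]
```

Call:
carry_out(increments=[[[0, 0, 0], [0, 0.07, -1], 0], [[0, 0, 0], [0, 0, -1], 0], [[0, 0, 0], [0, 0, -1], 0], [[0, 0, 0], [0, 0, -0.6], 0], [[0, 0, 0], [0, 0, -0.1], 0], [[0, 0, 0], [0, 0, 0], 0]])

```text
t: 13.7
tool_pos: [0.6509, -0.0581, 0.2188]
tool_rot: [1.243, 1.189, -1.247]
contact_force: [-0.3, -0.0, 0.4]
opening: -0.0001
```

```bash
python3 o.py; python3 - <<'E'
from h import *
p,d=get_image('scene');cv2.imwrite('pics/s11.png',cv2.resize(p[150:330,210:450],(800,600)))
E
```

```text
13.7 [ 0.65089038 -0.05807842  0.21883955] tip [ 0.65029657 -0.05802845  0.04584057] [-3.4e-03  3.0e-04 -1.0e+00] yaw -0.048490219357290254 [-0.29291895 -0.04626271  0.40867367]
tip board [ 60.2 -55.8  45.8]
```

View pics/s11.png

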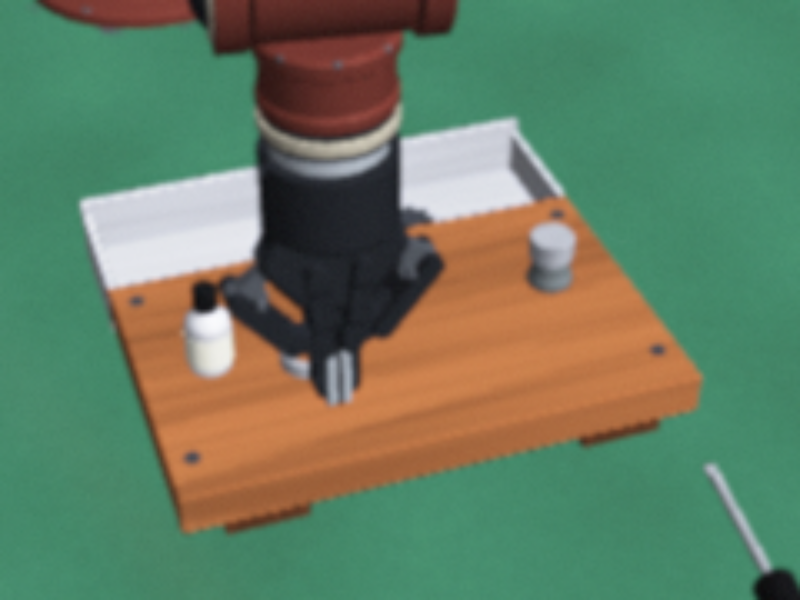

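Call:
carry_out(increments=[[[0, 0, 0], [0, -0.13, -0.25], 0], [[0, 0, 0], [0, 0, 0], 0], [[0, 0, 0], [-0.3, 0.015, 0], 0]])

```text
t: 14.05
tool_pos: [0.6462, -0.0609, 0.2169]
tool_rot: [1.245, 1.184, -1.244]
contact_force: [-0.4, 0.6, 0.1]
opening: -0.0001
```

```bash
python3 o.py
```

```text
14.05 [ 0.64615721 -0.0608702   0.21688256] tip [ 0.64651616 -0.06102268  0.043883  ] [ 2.1e-03 -9.0e-04 -1.0e+00] yaw -0.04842152058760374 [-0.36988567  0.63482701  0.10367597]
tip board [ 56.5 -59.   43.9]
```

Call:
carry_out(increments=[[[0, 0, 0], [0, 0, -0.15], 0], [[0, 0, 0], [-0.2, 0.01, -0.05], 0], [[0, 0, 0], [-0.4, 0.02, 0], 0], [[0, 0, 0], [-0.5, 0.025, 0], 0], [[0, 0, 0], [-0.5, 0.025, 0], 0]])

```text
t: 14.55
tool_pos: [0.6121, -0.0593, 0.2136]
tool_rot: [1.246, 1.182, -1.243]
contact_force: [0.3, -0.2, -0.2]
opening: -0.0
```

```bash
python3 o.py; python3 - <<'E'
from h import *
p,d=get_image('scene');cv2.imwrite('pics/s12.png',cv2.resize(p[150:330,210:450],(800,600)))
E
```

```text
14.55 [ 0.61214973 -0.05931256  0.2135788 ] tip [ 0.61278007 -0.05952194  0.04058007] [ 0.0036 -0.0012 -1.    ] yaw -0.04844186846617293 [ 0.31142911 -0.17238486 -0.21501095]
tip board [ 22.8 -59.2  40.6]
```

View pics/s12.png

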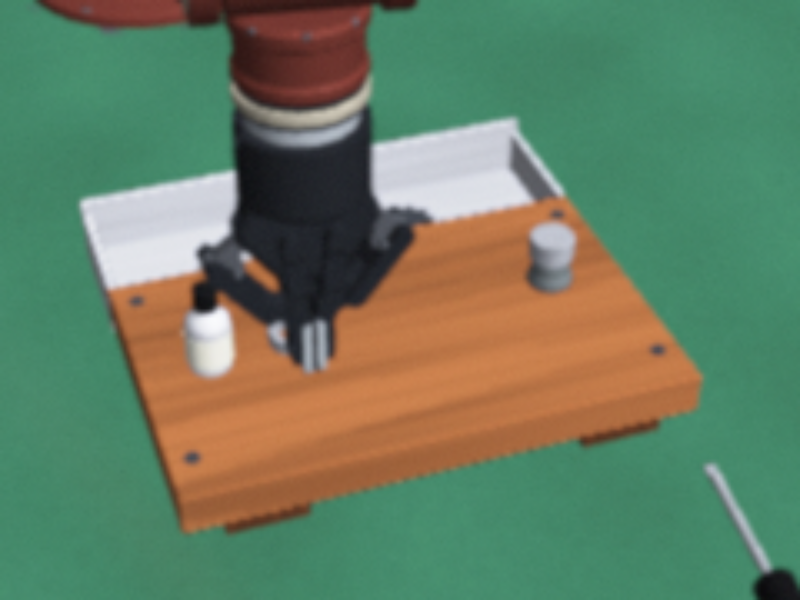

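Call:
carry_out(increments=[[[0, 0, 0], [-0.5, 0.025, 0], 0], [[0, 0, 0], [-0.5, 0.025, 0], 0], [[0, 0, 0], [-0.5, 0.025, 0], 0], [[0, 0, 0], [-0.5, 0.025, 0], 0], [[0, 0, 0], [-0.5, 0.025, 0], 0], [[0, 0, 0], [-0.5, 0.025, 0], 0], [[0, 0, 0], [-0.5, 0.025, 0], 0]])

```text
t: 15.3
tool_pos: [0.5346, -0.0552, 0.2134]
tool_rot: [1.245, 1.184, -1.244]
contact_force: [0.8, -0.4, 0.3]
opening: 0.0002
```

```bash
python3 o.py; python3 - <<'E'
from h import *
p,d=get_image('scene');cv2.imwrite('pics/s13.png',cv2.resize(p[150:330,210:450],(800,600)))
E
```

```text
15.3 [ 0.5346207  -0.05520212  0.21340464] tip [ 0.53497536 -0.05538916  0.0404051 ] [ 0.0021 -0.0011 -1.    ] yaw -0.04835846577688452 [ 0.83782269 -0.44048188  0.29120389]
tip board [-55.1 -58.9  40.4]
```

View pics/s13.png

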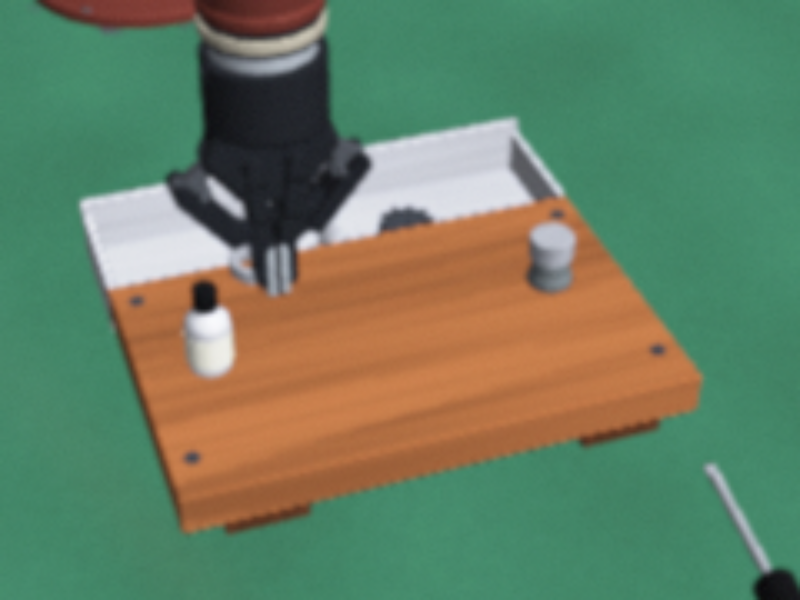

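Call:
carry_out(increments=[[[0, 0, 0], [0.2, -0.01, 0], 0], [[0, 0, 0], [0, -0.25, 0], 0], [[0, 0, 0], [-0.3, 0, 0], 0], [[0, 0, 0], [-0.5, 0.025, 0], 0], [[0, 0, 0], [-0.5, 0.025, 0], 0], [[0, 0, 0], [-0.5, 0.025, 0], 0]])

```text
t: 15.95
tool_pos: [0.5003, -0.0595, 0.2134]
tool_rot: [1.245, 1.184, -1.244]
contact_force: [0.3, -0.1, 0.9]
opening: 0.0001
```

```bash
python3 o.py; python3 - <<'E'
from h import *
p,d=get_image('scene');cv2.imwrite('pics/s14.png',cv2.resize(p[150:330,210:450],(800,600)))
E
```

```text
15.95 [ 0.5002653  -0.05945034  0.21341534] tip [ 0.50049936 -0.05964604  0.04041561] [ 0.0014 -0.0011 -1.    ] yaw -0.0483552213028251 [ 0.30336554 -0.09246552  0.91878755]
tip board [-89.4 -64.9  40.4]
```

View pics/s14.png

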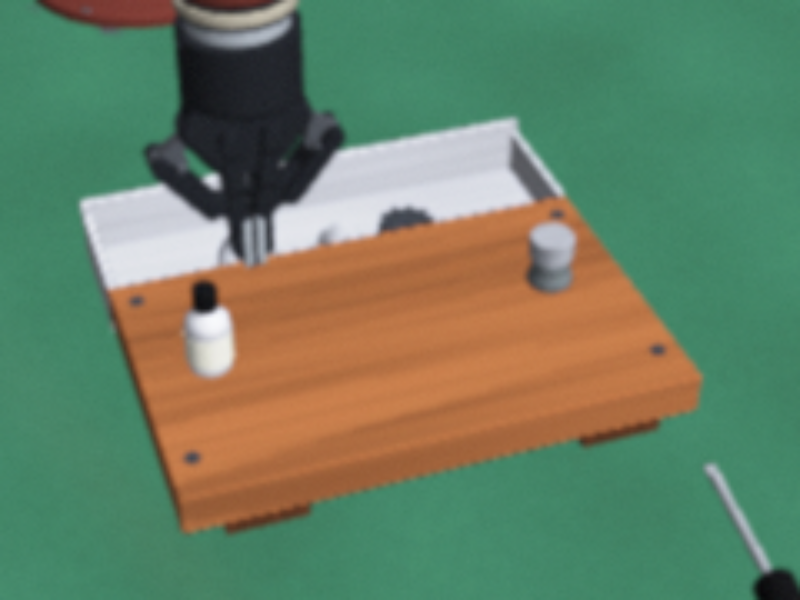

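Call:
carry_out(increments=[[[0, 0, 0], [-0.5, 0.025, 0], 0], [[0, 0, 0], [-0.5, 0.025, 0], 0], [[0, 0, 0], [-0.5, 0.025, 0], 0], [[0, 0, 0], [-0.4, 0.025, 0], 0], [[0, 0, 0], [0, 0, 0], 0], [[0, 0, 0], [0, 0, 0], 0]])

```text
t: 16.6
tool_pos: [0.4562, -0.0567, 0.2127]
tool_rot: [1.244, 1.186, -1.246]
contact_force: [0.6, 1.1, -0.5]
opening: -0.0
```

```bash
python3 o.py; python3 - <<'E'
from h import *
p,d=get_image('scene');cv2.imwrite('pics/s15.png',cv2.resize(p[150:330,210:450],(800,600)))
p,d=get_image('wrist');cv2.imwrite('pics/w15.png',p)
E
```

```text
16.6 [ 0.45616947 -0.05667332  0.21269204] tip [ 0.45606001 -0.05680859  0.03969213] [-6.e-04 -8.e-04 -1.e+00] yaw -0.04844968937043359 [ 0.55160673  1.09148292 -0.54327402]
tip board [-133.9  -64.3   39.7]
```

View pics/s15.png

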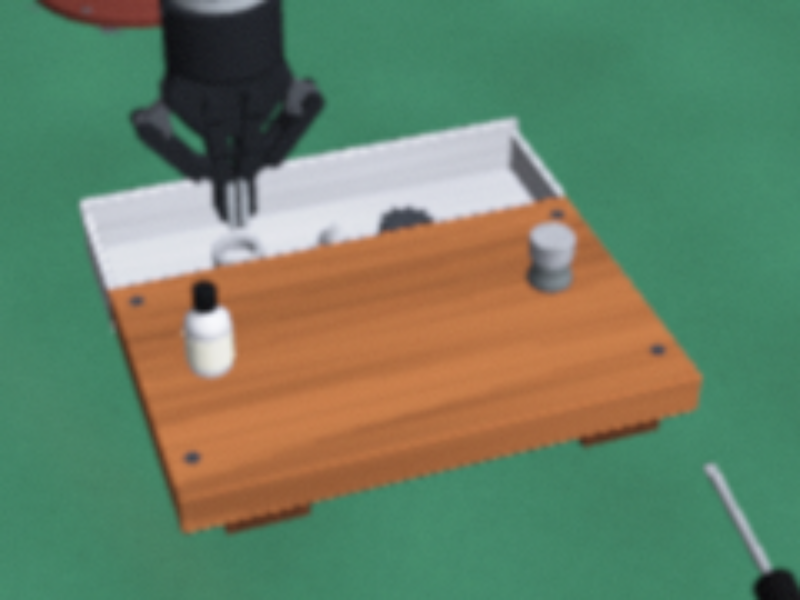

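View pics/w15.png

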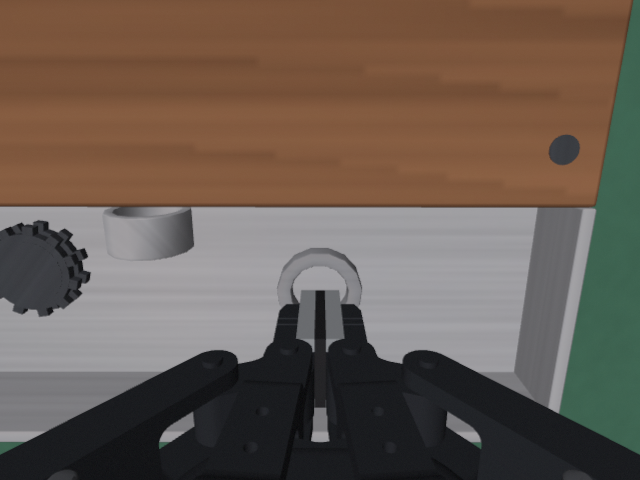

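Call:
carry_out(increments=[[[0, 0, 0], [0, 0, 1], 0], [[0, 0, 0], [0, 0, 1], 0], [[0, 0, 0], [0, -0.5, 1], 0], [[0, 0, 0], [0, -1, 1], 0], [[0, 0, 0], [0, -1, 0.5], 0], [[0, 0, 0], [0, -1, 0.5], 0], [[0, 0, 0], [0, -1, 0.5], 0], [[0, 0, 0], [0, -1, 0.5], 0]])

```text
t: 17.5
tool_pos: [0.4576, -0.1687, 0.3362]
tool_rot: [1.239, 1.191, -1.243]
contact_force: [-0.8, -0.2, -0.1]
opening: 0.0001
```

Call:
carry_out(increments=[[[0, 0, 0], [0, -1, 0.3], 0], [[0, 0, 0], [0, -1, 0], 0], [[0, 0, 0], [0, -1, 0], 0], [[0, 0, 0], [0, -1, 0], 0], [[0, 0, 0], [0, -1, 0], 0], [[0, 0, 0], [0, -1, 0], 0], [[0, 0, 0], [0, -0.5, 0], 0], [[0, 0, 0], [0, 0, 0], 0]])

```text
t: 18.3
tool_pos: [0.4602, -0.308, 0.3458]
tool_rot: [1.241, 1.184, -1.242]
contact_force: [0.0, 0.2, 0.4]
opening: -0.0002
```

```bash
python3 o.py; python3 - <<'E'
from h import *
p,d=get_image('top');cv2.imwrite('pics/t16.png',p[150:330,100:540].repeat(1,0));cv2.imwrite('pics/t16z.png',cv2.resize(p[190:325,240:400],(640,540)))
q=cv2.imread('pics/top0.png')
df=cv2.absdiff(p,q).max(2);cv2.imwrite('pics/df.png',df)
c=get_calibration('top');W=pts(c,d)
E
```

```text
18.3 [ 0.46017716 -0.30801361  0.34582571] tip [ 0.46055743 -0.30853656  0.17282692] [ 0.0022 -0.003  -1.    ] yaw -0.04500961512155288 [0.02904053 0.19778395 0.39213176]
tip board [-116.8 -315.5  172.8]
```

View pics/t16z.png

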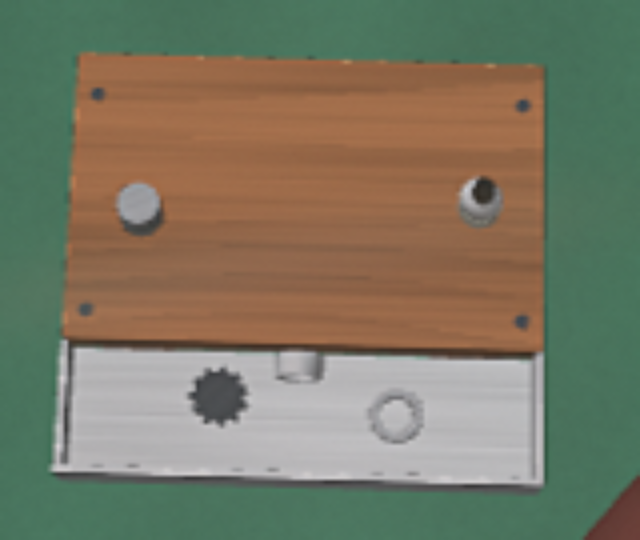

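View pics/df.png

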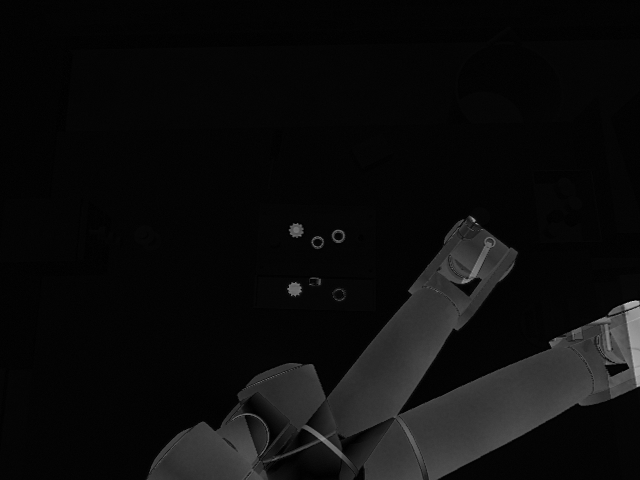

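```bash
python3 -c "
from station import *
print(finish_job())"
```

```text
the job is handed in; nothing more can be done
None
```

I swept the cog cluster, then the spacer, then the lockring off the board with the closed fingers, and all three are in the tray. I handed the job in at about 18 s. `finish_job` gave no verdict.

- **Parts:** The last top picture shows all three in the tray. The cogs and lockring lie flat. The spacer rests on its side on the tray floor, close to the board edge. I left it there because pushing it again risked making things worse.
- **Oil bottle, pot and hub:** Comparing the first and last top pictures shows no change at any of them.
- **Spanner and can:** In the last picture the arm partly hides both, so that comparison could not confirm them. The fingertips stayed above the can's height when crossing that side. The force readings there were near zero.
- **Forces:** The highest force I read was about 6 N, when the fingertips briefly touched the board top before the spacer push.
- **Disagreement:** The trained networks missed or misplaced some parts in the top view, such as a spacer reported in the tray at the start. I used positions I read from the picture myself, and these agreed with the better network results to within about 1 cm along the sweep and 3 mm across it.

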